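# Wedge up a rocking gluing bed, then stack panel and weight on it

## Task

The small aluminium gluing bed rocks, because one of the four cork pads under its corners is too thin: press gently on the corners to find the one that gives, slide the beech wedge, tip first, in from that end of the bed between pad and plate until it is just snug, let go, and press down on that corner again to feel that the wedge now carries it and the bed is level. Then lay the oak panel flat in the middle of the bed, lengthwise, press it down gently to feel that it lies flat, and only then set the leather-covered weight softly on the middle of the panel. Do not shove the bed out of its place, and leave the two clamps and the jar alone.

Things in the scene. Friction and masses are not known exactly. Their poses are not given: they have to be found in the camera images.
- bed_top (a point): Centre of the top face of the gluing bed: a loose bare aluminium plate, 150 mm (its x) by 190 mm (its y) by 10 mm thick, 0.77 kg, z up, five small dark holes (look only) along each long side. At the start it lies level, top 30 mm above the worktop. Pressed with more than 4 to 5 N near the low corner (say x = 58, y = 80 mm) it dips there by 2.5 to 6 mm; the other corners give less than 1 mm.
- bed: The same plate; origin at the centre of its underside. It rests on four cork pads fixed to the worktop, which yield 0.1 mm a newton: 56 mm (bed x) by 80 mm (bed y), centred at x = +-48, y = +-105 mm in the bed's frame, so each carries 30 mm of the plate and sticks out 50 mm past its short edge (y = +-95 mm). Three are 20 mm high; one, any of them, is 13.5 to 16 mm high: a gap of 4 to 6.5 mm under that corner.
- wedge_grip (a point): A point inside the loose beech wedge, 60 mm from its thin tip, on its centre line and half-way up there (5.5 mm above its flat underside); near its balance point. Wedge: 90 mm long, 32 mm wide, 25 g; x points to the thin tip, z up; thickness 2.5 mm at the tip growing evenly to 15 mm at the heel, 10.8 mm here. Take it across its 32 mm width.
- wedge_tip (a point): Middle of the wedge's thin tip edge, 60 mm along its x from wedge_grip. Slid in along the bed's y over the low pad, the tip goes about 10 to 32 mm past the bed's short edge until the wedge is snug (a push of about 3 N; pushed much harder it shifts the bed).
- wedge: The wedge; origin on its underside, 45 mm from the tip; axes as for wedge_grip.
- panel_center (a point): Centre of the loose oak panel, 56 mm (x) by 130 mm (y) by 12 mm thick, two brown boards joined along the middle with a thin dark glue line, 65 g; z up. Take it across its 56 mm width. It is to lie with its y along the bed's y (either way round).
- weight_center (a point): Centre of the loose weight, a small block covered in red-brown leather, 41 mm (x) by 62 mm (y) by 22 mm high, about 0.45 kg; z up. Take it across its 41 mm side.
- panel: The oak panel; origin at the centre of its underside.
- weight: The leather-covered weight; origin at the centre of its underside.
- clamp_a: Small bar clamp with yellow jaws, 49 x 133 x 16 mm, lying behind the bed; bystander. Origin at the centre of its underside.
- clamp_b: Second small bar clamp with yellow jaws, 49 x 149 x 16 mm, lying behind and to the left; bystander. Origin at the centre of its underside.
- jar: Glass jar with white screw lid, 60 mm across, 75 mm high, standing near the front edge of the worktop, left; bystander. Origin at the centre of its underside.

How it is judged (in metres and radians):
On the way, in this order (a step that is already met when the one before it is completed fails the run):
1. wedge under the bed and let go; fingers press the bed over 3.5 N, the wedge bears over 3 N, and the bed stays level within 0.015 rad (height (world z) of wedge_tip between 0.008 and 0.023 m and x of wedge_tip in the frame of bed_top between -0.075 and 0.075 m and y of wedge_tip in the frame of bed_top between -0.092 and 0.092 m and angle between bed_top's own z axis and vertical below 0.015 rad and contact force between the fingers and bed above 3.5 N and contact force between wedge and bed above 3 N and contact force between the fingers and wedge below 0.3 N), for 0.15 s.
2. the panel lies in the middle of the level bed, lengthwise, and is pressed onto it with more than 4 N, the weight not yet on it (x of panel_center in the frame of bed_top between -0.025 and 0.025 m and y of panel_center in the frame of bed_top between -0.03 and 0.03 m and z of panel_center in the frame of bed_top between 0.003 and 0.009 m and angle between the y axis of panel_center and the y axis of bed_top, either way round below 0.2 rad and angle between panel_center's own z axis and vertical below 0.02 rad and angle between bed_top's own z axis and vertical below 0.015 rad and contact force between panel and bed above 4 N and contact force between weight and panel below 0.1 N), for 0.15 s.
At the end, for the whole second after the job is handed in: Wedge tip under the bed, bed level within 0.015 rad and moved under 20 mm; panel flat on it, within 25 mm (x) and 30 mm (y) of its centre and 0.2 rad of lengthwise; weight flat on the panel, within 20 mm (x) and 30 mm (y) of its centre; all released and at rest (angle between bed_top's own z axis and vertical below 0.015 rad and distance of bed_top from where it was at the start of the episode below 0.02 m and height (world z) of wedge_tip between 0.008 and 0.023 m and x of wedge_tip in the frame of bed_top between -0.075 and 0.075 m and y of wedge_tip in the frame of bed_top between -0.092 and 0.092 m and x of panel_center in the frame of bed_top between -0.025 and 0.025 m and y of panel_center in the frame of bed_top between -0.03 and 0.03 m and z of panel_center in the frame of bed_top between 0.003 and 0.009 m and angle between the y axis of panel_center and the y axis of bed_top, either way round below 0.2 rad and angle between panel_center's own z axis and vertical below 0.02 rad and x of weight_center in the frame of panel_center between -0.02 and 0.02 m and y of weight_center in the frame of panel_center between -0.03 and 0.03 m and z of weight_center in the frame of panel_center between 0.013 and 0.021 m and angle between weight_center's own z axis and vertical below 0.05 rad and linear speed of each of bed, wedge, panel, weight below 0.01 m/s); the robot touches nothing.
It fails at once if a bystander (clamp or jar) is moved more than 25 mm or the jar tipped (distance of any of clamp_a, clamp_b, jar from where it was at the start of the episode above 0.025 m or angle between jar's own z axis and vertical above 0.3 rad).
It fails at once if the fingers press on the bed with more than 50 N (contact force between the fingers and bed above 50 N).
It fails at once if the panel is driven onto the bed with more than 60 N (contact force between panel and bed above 60 N).
It fails at once if the weight is dropped on the panel (more than 60 N) (contact force between weight and panel above 60 N).
It also fails if it takes over 72 s, if anything falls off the work surface, if the arm or the gripper's body presses on something with over 40 N, if the wrist force passes 120 N, or if a joint passes its speed limit or range.

## Robot

A 6-joint arm with a two-finger parallel gripper is mounted at the origin on a cart in front of the work surface, level with it; the furniture and walls round the work are solid. World frame = base frame: x ahead of the robot, y to its left, z up, the work surface at z = 0. Lengths are in m, angles in degrees, forces in N, time in s.
With the tool pointing down it reaches from about 0.3 to 0.875 m from the base axis. Payload 6.4 kg.
Tool frame: the origin (TCP) lies at the very end of the fingers, on their centre line; the grasp point (between the pads) lies 19 mm behind it; z points along the fingers, y is the line along which they close (so a half turn about z gives the same grasp; the last joint's range is limited). The gripper opens to 85 mm and grips with 20 to 120 N. Pads are 22 mm wide; open, the fingers measure 114 mm over their backs; the gripper's body (76 mm by 85 mm) begins 54 mm behind the grasp point. The pads swing forward as they close: fully open they stand 13 mm farther back than shut.
Start: joints at [51.32, 10.359, 92.074, -0, 77.567, -11.82], TCP at [0.26, 0.513, 0.231] pointing down, gripper open.
Joint ranges: [-171.53, 171.53], [-51.25, 118.39], [17.06, 147.69], [-65.23, 245.23], [0, 150.52], [-178.68, 178.68]. Speed limits (degrees/s): [147.25, 147.25, 172.46, 180, 180, 180].

## Interface

Orientations are given as a 3x3 rotation matrix whose columns are the frame's x, y, z axes.
In Python, from station import manip gives the robot as it stands.
- The arm moves only by the tool move_arm, never from a script. Its argument "rows" is a list of rows, each a list of 3 entries, a list of its own where there are three numbers: the shift along the world's x, y, z as a fraction of full scale, then the turn about the world's z as a fraction of full scale, then the opening, from 0 (shut) to 1 (fully open). A call has exactly 8 rows; each row shifts and turns the commanded pose from where the row before left it; what a row does not reach is not made up. Full scale, the value 1, is 20 mm for a shift and 0.5 rad for a turn. A row lasts 1/8 s, in which the tool goes at most 62.5 mm and 10.7 degrees, less where a joint would pass 70% of its speed; a pose out of reach is approached as far as the arm can. A call with a number of a shift or a turn outside -1 to 1 is refused whole. A call with a gripper value outside its range is refused whole. The fingers move at their own pace and stop on an object; "squeeze" is the grip in N (left out, the last holds). Time passes only in rows, so rows that do not move let the fingers close, or fill a call up. It gives the time, the measured TCP pose, the force, the opening and the grip force at its end, in the units of the state.
- manip.get_state(): the state, without advancing time (a new reading comes with each control period).
- manip.get_image(name): name is "scene" or "top" or "wrist"; returns (picture, depth): 384x512x3 uint8, red, green, blue; 384x512 float32, m along the optical axis (not along the pixel's ray), 0 where there is no reading.
- manip.camera_info(name): a dict with "fovy" (degrees; the focal length in pixels is half the picture's height over the tangent of half this angle, whatever the lens; pixels are square), "cx", "cy" (the principal point, pixels), "position" and "rotation" of the camera in the world. Camera axes: x right, y down, z forward; pixel columns grow to the right and rows downward; lengths in m; the calibration is good to about 2 mm. A picture is of the moment at which its call begins: read the wrist's pose just before it. camera_info takes no time and is no camera call; for the wrist camera it gives the pose at the moment of the call.
- manip.close_job(): hands the job in; it is judged then, once.
The state is a dict: "time_s": time; "qpos": joint angles; "joint_velocities": joint speeds; "joint_torque": joint torques, N m; "eef_pos": TCP position; "tool_rot": TCP orientation; "force": force on the tool from outside, world axes, zero at the start; "moment": the same for the moment, N m; "opening": finger opening in m; "grasp_force": force on a finger pad.
Only numpy, scipy, OpenCV 4.12 (cv2) and the standard library are available. Lean on these libraries where they do the work, as an engineer would, in place of code of your own. Each camera call takes 0.05 s, during which the arm holds its last target. There are 200 camera calls.

## Working session

There is one attempt and no reset: what is moved stays moved. The work goes in short steps, Python scripts to look and compute and a tool call to move; the robot and the scene stay as the last step left them, time stands still between calls to the robot, and variables do not carry over. Pictures are saved under pics/ and viewed, at most 10 in all, crops included, and the job is handed in when it is done.

Besides the shell and the picture viewer there is one more tool, called after "Request:" as a command line: name --argument value ..., lists and objects as JSON in quotes. move_arm: Moves the arm, as the interface text tells. Shift numbers are shares of 20 mm and turn numbers shares of 0.5 rad, none past 1 either way. Its arguments: {"type":"object","properties":{"rows":{"type":"array","items":{"type":"array"}},"squeeze":{"type":"number"}},"required":["rows"]}

```bash
ls; mkdir -p pics; cat > h.py <<'E'
import numpy as np, cv2
from station import manip
def cam(n):
    c=manip.camera_info(n); im,d=manip.get_image(n)
    return c,np.asarray(im),np.asarray(d)
def pts(c,d):
    h,w=d.shape; f=h/2/np.tan(np.radians(c['fovy'])/2)
    u,v=np.meshgrid(np.arange(w),np.arange(h))
    P=np.stack([(u-c['cx'])/f*d,(v-c['cy'])/f*d,d],-1)
    return P@np.array(c['rotation']).T+np.array(c['position'])
def ray(c,u,v,z):
    f=192/np.tan(np.radians(c['fovy'])/2)
    r=np.array(c['rotation'])@np.array([(u-c['cx'])/f,(v-c['cy'])/f,1.]); p=np.array(c['position'])
    return p+r*(z-p[2])/r[2]
def save(n,im): cv2.imwrite('pics/'+n,cv2.cvtColor(im,cv2.COLOR_RGB2BGR))
def st():
    s=manip.get_state(); print({k:np.round(s[k],4).tolist() for k in ('time_s','eef_pos','force','opening','grasp_force','qpos')}); return s
E
python3 - <<'E'
from h import *
s=st(); print(np.round(s['tool_rot'],3))
for n in('top','scene'):
    c,im,d=cam(n); print(n,c['fovy'],np.round(c['position'],3),np.round(c['rotation'],3).tolist(),c['cx'],c['cy'])
    save(n+'0.png',im); np.savez('%s0.npz'%n,im=im,d=d,P=pts(c,d))
E
```

```text
pics
{'time_s': 0.0, 'eef_pos': [0.2594, 0.5125, 0.2304], 'force': [-0.8089, -1.4381, 0.1154], 'opening': 0.0852, 'grasp_force': 0.0, 'qpos': [51.3204, 10.4028, 92.1314, -0.0003, 77.5653, -11.8225]}
[[-0.892  0.452 -0.001]
 [ 0.452  0.892 -0.001]
 [ 0.    -0.002 -1.   ]]
top 55.213482812023045 [0.408 0.112 0.948] [[-0.02, -0.991, 0.132], [-1.0, 0.018, -0.02], [0.017, -0.132, -0.991]] 262.3809076685174 189.50662705567407
scene 49.899566189614085 [ 0.033 -0.441  0.697] [[0.722, -0.432, 0.541], [-0.692, -0.473, 0.545], [0.021, -0.768, -0.64]] 249.60428420022748 195.32463953526147
```

View pics/top0.png

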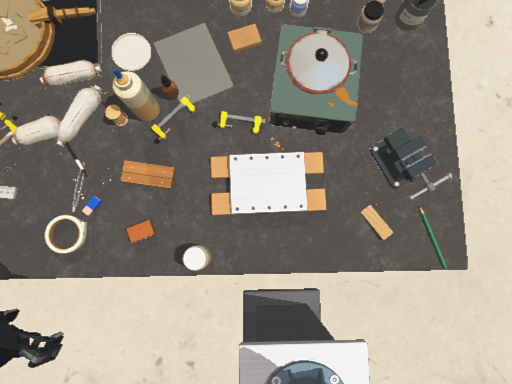

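View pics/scene0.png

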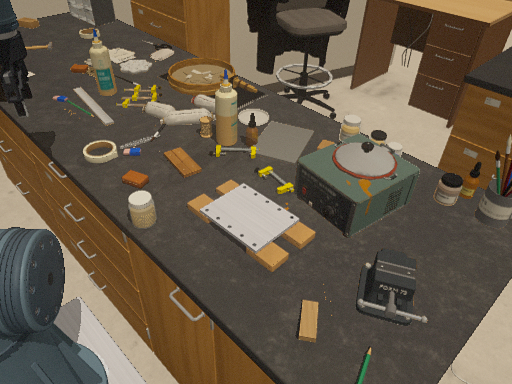

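The top picture shows the bed at (268,182) with its pads at (220,166), (314,162), (220,204) and (315,200). The panel is at (148,174), the weight at (141,232), the wedge at (377,222), the jar at (196,258), and the clamps at (174,118) and (242,122). The scene picture shows the same layout. Next I measure by colour and depth.

```bash
python3 - <<'E'
from h import *
c=manip.camera_info('top'); z=np.load('top0.npz'); im,d,P=z['im'],z['d'],z['P']
hsv=cv2.cvtColor(im,cv2.COLOR_RGB2HSV)
def obj(name,box,h,lo=60,zt=0.,gray=False):
    x0,y0,x1,y1=box; m=np.zeros(d.shape,np.uint8)
    s=hsv[y0:y1,x0:x1]
    mm=(s[...,1]<40)&(s[...,2]>150) if gray else (s[...,1]>lo)&(s[...,2]>70)
    m[y0:y1,x0:x1]=mm
    m=cv2.morphologyEx(m,cv2.MORPH_CLOSE if gray else cv2.MORPH_OPEN,np.ones((5 if gray else 2,)*2,np.uint8))
    cs,_=cv2.findContours(m,cv2.RETR_EXTERNAL,cv2.CHAIN_APPROX_NONE); k=max(cs,key=cv2.contourArea)
    W=np.array([ray(c,*q[0],h)[:2] for q in k],np.float32)
    r=cv2.minAreaRect(W); b=cv2.boxPoints(r)
    e=max([b[1]-b[0],b[2]-b[1]],key=np.linalg.norm)
    f=np.zeros(d.shape,np.uint8); cv2.drawContours(f,[k],-1,1,-1); f=cv2.erode(f,np.ones((3,3)))
    Q=P[f>0]
    print(name,'c',np.round(r[0],4),'size',np.round(r[1],4),'longang',round(np.degrees(np.arctan2(e[1],e[0]))%180,1),'z med',np.round(np.percentile(Q[:,2],[10,50,90]),4))
    return Q
obj('bed',(226,145,312,220),.030,gray=True)
for n,b in dict(p_lf=(208,150,229,180),p_rf=(307,150,330,178),p_lb=(208,190,229,220),p_rb=(307,186,330,213)).items(): obj(n,b,.02)
obj('panel',(110,150,185,198),.012); obj('weight',(118,210,165,252),.022)
Q=obj('wedge',(352,195,400,245),.009)
a=np.c_[Q[:,:2],np.ones(len(Q))]; print('wedge plane',np.linalg.lstsq(a,Q[:,2],rcond=None)[0],Q.mean(0))
obj('jar',(175,238,215,275),.075,gray=True)
print('table z',np.median(P[225:240,260:330,2]), np.median(P[225:240,330:350,2]),np.median(P[190:200,120:150,2]))
for uv in((163,122),(186,108),(224,119),(260,126)):print(P[uv[1],uv[0]])
E
```

```text
bed c [0.5487 0.0803] size [0.15   0.1909] longang 91.4 z med [0.0289 0.031  0.0331]
p_lf c [0.5888 0.2012] size [0.0462 0.0575] longang 179.5 z med [0.013  0.0153 0.0176]
p_rf c [ 0.5951 -0.0462] size [0.0415 0.0586] longang 177.9 z med [0.0177 0.0207 0.0231]
p_lb c [0.4948 0.2004] size [0.0431 0.0585] longang 179.5 z med [0.0185 0.0208 0.0229]
p_rb c [ 0.5005 -0.0459] size [0.049  0.0588] longang 179.0 z med [0.0177 0.0208 0.0231]
panel c [0.5751 0.3867] size [0.1344 0.0587] longang 80.8 z med [0.0107 0.013  0.0151]
weight c [0.43   0.3971] size [0.0437 0.0674] longang 110.1 z med [0.0193 0.0227 0.0248]
wedge c [ 0.4414 -0.1996] size [0.0944 0.0367] longang 35.9 z med [0.0047 0.0104 0.0153]
wedge plane [-1.59438568  2.40794592  1.19306682] [ 0.44010885 -0.19778618  0.01510515]
jar c [0.3647 0.2573] size [0.0526 0.052 ] longang 70.7 z med [0.0746 0.0765 0.0785]
table z 0.0011006512137300972 0.001083417872666248 0.0010666157106130059
[0.71521234 0.35046347 0.01256676]
[0.75511077 0.29196894 0.00567411]
[0.72021287 0.19051225 0.01516872]
[7.04399632e-01 9.61127597e-02 6.75456011e-04]
```

The depth shows the left-far pad about 5.5 mm low (15.3 mm against 20.8 mm for the other three). I'll find the wedge's tip direction, then press that corner on the way.

```bash
python3 - <<'E'
from h import *
z=np.load('top0.npz'); P=z['P']; im=z['im']
c=np.array([.4405,-.199]); a=np.radians(35.9); u=np.array([np.cos(a),np.sin(a)]); v=np.array([-u[1],u[0]])
q=P.reshape(-1,3); s=(q[:,:2]-c)@u; t=(q[:,:2]-c)@v
for s0 in range(-50,50,10):
    k=(s>s0/1e3)&(s<(s0+10)/1e3)&(abs(t)<.01); print(s0+5,k.sum(),np.median(q[k,2]).round(4))
E
```

```text
-45 21 0.0014
-35 30 0.0156
-25 31 0.0137
-15 33 0.0125
-5 32 0.0105
5 31 0.0097
15 28 0.0086
25 31 0.0066
35 30 0.0048
45 29 0.0036
```

Request:
move_arm --rows '[[[1,-1,0],-0.37,0],[[1,-1,0],-0.37,0],[[1,-1,0],-0.37,0],[[1,-1,0],-0.37,0],[[1,-1,0],-0.37,0],[[1,-1,0],-0.37,0],[[1,-1,0],0,0],[[1,-1,0],0,0]]'

```text
time_s: 1.1
eef_pos: [0.4201, 0.3521, 0.2308]
tool_rot: [[0.008, 1.0, -0.001], [1.0, -0.008, -0.0], [-0.0, -0.001, -1.0]]
force: [-0.4, 0.6, -0.3]
opening: -0.0001
grasp_force: 0.0
```

Request:
move_arm --rows '[[[1,-1,-0.5],0,0],[[1,-1,-0.5],0,0],[[1,-1,-1],0,0],[[1,-1,-1],0,0],[[1,-1,-1],0,0],[[1,-1,-1],0,0],[[1,-1,-1],0,0],[[1,-1,-1],0,0]]'

```text
time_s: 2.1
eef_pos: [0.58, 0.1922, 0.0901]
tool_rot: [[0.008, 1.0, -0.001], [1.0, -0.008, -0.0], [-0.0, -0.001, -1.0]]
force: [1.2, 0.8, 1.2]
opening: -0.0001
grasp_force: 0.0
```

Request:
move_arm --rows '[[[1,-1,-1],0,0],[[0.3,-0.5,-1],0,0],[[0,0,-0.5],0,0],[[0,0,-0.25],0,0],[[0,0,-0.1],0,0],[[0,0,-0.1],0,0],[[0,0,-0.1],0,0],[[0,0,0],0,0]]'

```text
time_s: 3.1
eef_pos: [0.6058, 0.1631, 0.0304]
tool_rot: [[0.008, 1.0, 0.0], [1.0, -0.008, 0.0], [0.0, 0.0, -1.0]]
force: [-0.9, -0.4, -0.5]
opening: 0.0002
grasp_force: 0.0
```

Request:
move_arm --rows '[[[0,0,-0.05],0,0],[[0,0,-0.05],0,0],[[0,0,-0.05],0,0],[[0,0,-0.05],0,0],[[0,0,-0.05],0,0],[[0,0,0],0,0],[[0,0,0],0,0],[[0,0,0],0,0]]'

```text
time_s: 4.1
eef_pos: [0.6064, 0.1632, 0.0259]
tool_rot: [[0.008, 1.0, 0.001], [1.0, -0.008, 0.0], [0.0, 0.001, -1.0]]
force: [0.2, 1.9, 6.5]
opening: 0.0007
grasp_force: 3.0
```

The corner gives about 4.5 mm at 6.5 N, so this is the low one. Now the wedge.

Request:
move_arm --rows '[[[0,0,1],0,0],[[0,-0.8,1],0.36,0],[[-0.5,-1,1],0.36,0],[[-0.5,-1,1],0.36,0.6],[[-0.5,-1,1],0.36,0.6],[[-0.5,-1,0],0.36,0.6],[[-0.5,-1,0],0.36,0.6],[[-0.5,-1,0],0.36,0.6]]'

```text
time_s: 5.1
eef_pos: [0.5452, 0.0261, 0.1261]
tool_rot: [[-0.951, 0.308, 0.0], [0.308, 0.951, -0.0], [-0.0, -0.0, -1.0]]
force: [-1.4, -0.1, 0.6]
opening: 0.0515
grasp_force: 0.0
```

Request:
move_arm --rows '[[[-0.5,-1,0],0.36,0.6],[[-0.5,-1,0],0.36,0.6],[[-0.5,-1,0],0.36,0.6],[[-0.5,-1,0],0.36,0.6],[[-0.5,-1,0],0.36,0.6],[[-0.5,-1,0],0.09,0.6],[[-0.5,-1,0],0,0.6],[[-0.5,-1,0],0,0.6]]'

```text
time_s: 6.1
eef_pos: [0.4652, -0.1338, 0.126]
tool_rot: [[-0.81, -0.586, -0.0], [-0.586, 0.81, -0.0], [0.0, -0.0, -1.0]]
force: [0.0, -0.8, -0.7]
opening: 0.0512
grasp_force: 0.0
```

Request:
move_arm --rows '[[[-0.5,-1,0],0,0.6],[[-0.5,-1,0],0,0.6],[[-0.5,-1,0],0,0.6],[[-0.3,-0.5,0],0,0.6],[[0,0,0],0,0.6],[[0,0,0],0,0.6],[[0,0,0],0,0.6],[[0,0,0],0,0.6]]'

```text
time_s: 7.1
eef_pos: [0.4299, -0.2025, 0.1252]
tool_rot: [[-0.81, -0.587, -0.0], [-0.587, 0.81, 0.0], [0.0, 0.0, -1.0]]
force: [-0.5, 0.2, 0.6]
opening: 0.0511
grasp_force: 0.0
```

```bash
python3 - <<'E'
from h import *
s=st(); c,im,d=cam('wrist'); print(np.round(c['position'],3),np.round(c['rotation'],2).tolist(),c['fovy'])
save('w1.png',im); np.savez('w1.npz',im=im,d=d,P=pts(c,d))
E
```

```text
{'time_s': 7.1, 'eef_pos': [0.4299, -0.2025, 0.1252], 'force': [-0.4704, 0.1777, 0.568], 'opening': 0.0511, 'grasp_force': 0.0, 'qpos': [-39.5779, 4.974, 111.488, 0.0027, 63.5479, -165.5031]}
[ 0.373 -0.246  0.267] [[-0.59, 0.78, 0.23], [0.81, 0.56, 0.17], [-0.0, 0.28, -0.96]] 64.16687624006978
```

View pics/w1.png

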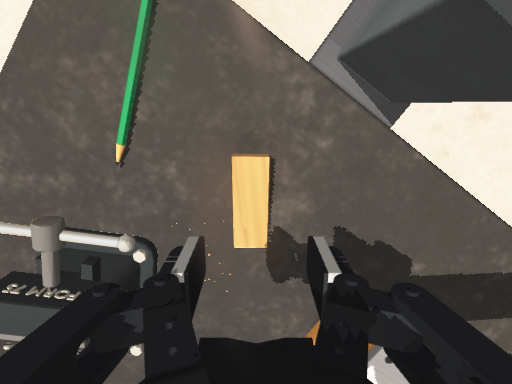

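The wrist view shows the wedge at columns 232–270, rows 155–248, with its tip at the bottom. Next I measure it in the world frame.

```bash
python3 - <<'E'
from h import *
z=np.load('w1.npz'); P=z['P'];hsv=cv2.cvtColor(z['im'],cv2.COLOR_RGB2HSV)
m=((hsv[...,1]>70)&(hsv[...,2]>120)).astype(np.uint8); m[:,:215]=0;m[:,285:]=0;m[:140]=0;m[260:]=0
m=cv2.morphologyEx(m,cv2.MORPH_OPEN,np.ones((3,3)))
Q=P[m>0]; Q=Q[Q[:,2]>.0025]; r=cv2.minAreaRect(Q[:,:2].astype(np.float32)); b=cv2.boxPoints(r)
e=max([b[1]-b[0],b[2]-b[1]],key=np.linalg.norm); a=np.degrees(np.arctan2(e[1],e[0]))%180; u=np.array([np.cos(np.radians(a)),np.sin(np.radians(a))])
s=(Q[:,:2]-r[0])@u; print(r,a,np.polyfit(s,Q[:,2],1),'grip',np.array(r[0])-15*u/1e3, 'table',np.median(P[270:290,200:300,2]),np.median(P[150:240,200:222,2]))
E
```

```text
((0.42812755703926086, -0.21191559731960297), (0.12888705730438232, 0.032012421637773514), 35.32707977294922) 35.32708 [-0.25878974  0.01315379] grip [ 0.41588959 -0.22058925] table -0.0013184725771113737 -0.0013024688745811308
```

```bash
python3 - <<'E'
from h import *
z=np.load('w1.npz');c=manip.camera_info('wrist');hsv=cv2.cvtColor(z['im'],cv2.COLOR_RGB2HSV)
m=((hsv[...,1]>70)&(hsv[...,2]>120)).astype(np.uint8); m[:,:215]=0;m[:,285:]=0;m[:140]=0;m[260:]=0
m=cv2.morphologyEx(m,cv2.MORPH_OPEN,np.ones((3,3)))
ys,xs=np.nonzero(m)
for y in (ys.min(),ys.min()+4,180,200,220,240,ys.max()): k=xs[ys==y]; print(y,k.min(),k.max(),hsv[y,250])
t=ray(c,np.mean([xs[ys==244].min(),xs[ys==244].max()]),ys.max()+.5,.0025)
h=ray(c,np.mean([xs[ys==160].min(),xs[ys==160].max()]),ys.min()+2,.015)
u=(t-h)[:2]; L=np.linalg.norm(u);u/=L; print(t,h,L,np.degrees(np.arctan2(u[1],u[0])),'grip from tip',t[:2]-.06*u)
E
```

```text
154 233 267 [ 16 143 141]
158 231 269 [ 20 122 247]
180 232 268 [ 20 123 246]
200 232 268 [ 20 120 247]
220 233 267 [ 20 122 248]
240 233 267 [ 20 121 248]
247 234 266 [ 24  97 247]
[ 0.48317245 -0.17335645  0.0025    ] [ 0.410038   -0.22488699  0.015     ] 0.08946532299588905 35.168529070863954 grip from tip [ 0.43412477 -0.20791545]
```

Request:
move_arm --rows '[[[0.15,-0.3,-1],-0.02,0.6],[[0,0,-1],0,0.6],[[0,0,-1],0,0.6],[[0,0,-1],0,0.6],[[0,0,-1],0,0.6],[[0,0,-0.7],0,0.6],[[0,0,-0.3],0,0.6],[[0,0,0],0,0.6]]'

```text
time_s: 8.15
eef_pos: [0.4328, -0.2089, 0.0052]
tool_rot: [[-0.816, -0.578, -0.0], [-0.578, 0.816, 0.0], [0.0, 0.0, -1.0]]
force: [0.4, 0.6, 0.6]
opening: 0.0512
grasp_force: 0.0
```

Request:
move_arm --rows '[[[0,0,-0.06],0,0.6],[[0,0,0],0,0.3],[[0,0,0],0,0.3],[[0,0,0],0,0.3],[[0,0,0],0,0.3],[[0,0,0],0,0.3],[[0,0,0],0,0.3],[[0,0,0],0,0.3]]' --squeeze 30

```text
time_s: 9.15
eef_pos: [0.4332, -0.2094, 0.0047]
tool_rot: [[-0.816, -0.578, 0.001], [-0.578, 0.816, -0.001], [-0.0, -0.001, -1.0]]
force: [-0.8, 0.9, 5.6]
opening: 0.0311
grasp_force: 30.1
```

Request:
move_arm --rows '[[[0,0,0],0,0.5],[[0,0,0.1],0,0.5],[[0,0,0.1],0,0.5],[[0,0,0],0,0.3],[[0,0,0],0,0.3],[[0,0,0],0,0.3],[[0,0,0],0,0.3],[[0,0,0],0,0.3]]'

```text
time_s: 10.15
eef_pos: [0.4329, -0.2091, 0.0085]
tool_rot: [[-0.816, -0.578, 0.0], [-0.578, 0.816, -0.0], [-0.0, -0.0, -1.0]]
force: [-2.3, 1.0, 5.1]
opening: 0.0303
grasp_force: 29.2
```

Request:
move_arm --rows '[[[0,0,1],0,0.3],[[0,0,1],0,0.3],[[0.3,1,1],-0.36,0.3],[[0.3,1,1],-0.36,0.3],[[0.3,1,1],-0.36,0.3],[[0.3,1,1],-0.36,0.3],[[0.3,1,0],-0.36,0.3],[[0.3,1,0],-0.36,0.3]]'

```text
time_s: 11.15
eef_pos: [0.4691, -0.0884, 0.1284]
tool_rot: [[-0.892, 0.453, 0.001], [0.453, 0.892, -0.0], [-0.001, 0.0, -1.0]]
force: [-0.2, -0.3, -0.1]
opening: 0.0299
grasp_force: 29.7
```

Request:
move_arm --rows '[[[0.3,1,0],-0.36,0.3],[[0.3,1,0],-0.36,0.3],[[0.3,1,0],-0.36,0.3],[[0.3,1,0],-0.36,0.3],[[0.3,1,0],-0.36,0.3],[[0.4,1,0],-0.36,0.3],[[0.4,1,0],0,0.3],[[0.4,1,0],0,0.3]]'

```text
time_s: 12.15
eef_pos: [0.5228, 0.0717, 0.1279]
tool_rot: [[-0.027, 1.0, -0.0], [1.0, 0.027, 0.0], [0.0, -0.0, -1.0]]
force: [0.0, 0.1, -1.0]
opening: 0.0302
grasp_force: 29.7
```

Request:
move_arm --rows '[[[0.4,1,0],0,0.3],[[0.4,1,0],0,0.3],[[0.4,1,0],0,0.3],[[0.4,1,0],0,0.3],[[0.4,1,0],0,0.3],[[0.35,1,0],0,0.3],[[0.3,1,-0.5],0,0.3],[[0,1,-1],0,0.3]]'

```text
time_s: 13.15
eef_pos: [0.577, 0.2324, 0.0981]
tool_rot: [[-0.027, 1.0, 0.002], [1.0, 0.027, 0.0], [0.0, 0.002, -1.0]]
force: [0.2, -0.2, -0.5]
opening: 0.0301
grasp_force: 29.7
```

```bash
python3 - <<'E'
from h import *
s=st(); c,im,d=cam('wrist'); np.savez('w2.npz',im=im,d=d,P=pts(c,d))
c2,im2,d2=cam('scene'); np.savez('s2.npz',im=im2,d=d2,P=pts(c2,d2))
save('c2.png',np.hstack([cv2.resize(im,(400,300)),cv2.resize(im2[100:300,130:397],(400,300))]))
E
```

```text
{'time_s': 13.15, 'eef_pos': [0.577, 0.2324, 0.0981], 'force': [0.1503, -0.2264, -0.4775], 'opening': 0.0301, 'grasp_force': 29.6756, 'qpos': [11.0254, 24.3271, 90.7809, -0.0026, 64.7739, 9.4826]}
```

View pics/c2.png

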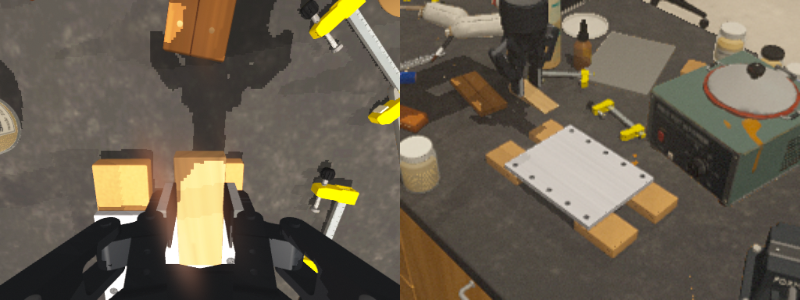

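The wedge is held straight in the fingers: left half, columns 175–225, rows 152–268. The low pad is behind it to the right, and the scene crop shows it hanging left of the bed. Next I measure tip, tilt, pad and bed edge.

```bash
python3 - <<'E'
from h import *
z=np.load('w2.npz');P=z['P'];hsv=cv2.cvtColor(z['im'],cv2.COLOR_RGB2HSV);q=P.reshape(-1,3)
wood=((hsv[...,1]>60)&(hsv[...,2]>150)&(hsv[...,0]<30)).reshape(-1)
w=wood&(q[:,2]>.085)&(q[:,2]<.115)&(abs(q[:,0]-.577)<.013)
Q=q[w]; print(len(Q),Q.min(0),Q.max(0)); 
pf=np.polyfit(Q[:,1],Q[:,2],1); print('slope',pf,'top z at grip',np.polyval(pf,.2324))
wide=q[(q[:,2]>.09)&(q[:,2]<.115)&wood]
for y in np.arange(.16,.28,.01):
    k=wide[abs(wide[:,1]-y)<.004]
    if len(k)>5: print(round(y,3),np.percentile(k[:,0],[1,99]).round(4),np.median(k[:,2]).round(4))
for nm,lo,hi in(('pad',.009,.024),):
    k=q[wood&(q[:,2]>lo)&(q[:,2]<hi)&(q[:,1]<.24)]
    for a,b in((.45,.55),(.55,.65)):
        g=k[(k[:,0]>a)&(k[:,0]<b)]; print(nm,np.percentile(g,[2,50,98],axis=0).round(4).tolist())
z=np.load('s2.npz');P=z['P'];q=P.reshape(-1,3);hsv=cv2.cvtColor(z['im'],cv2.COLOR_RGB2HSV).reshape(-1,3)
wood=(hsv[:,1]>60)&(hsv[:,2]>100)&(hsv[:,0]<30)
g=q[wood&(abs(q[:,0]-.577)<.03)&(q[:,1]>.14)&(q[:,1]<.28)&(q[:,2]>.07)&(q[:,2]<.13)]
print('scene wedge',len(g),g.min(0),g.max(0))
if len(g)>20:
  t=g[abs(g[:,0]-.577)<.012]; print(np.polyfit(t[:,1],t[:,2],1))
b=q[(hsv[:,1]<40)&(hsv[:,2]>120)&(q[:,2]>.025)&(q[:,2]<.036)&(q[:,0]>.55)&(q[:,0]<.62)&(q[:,1]<.2)]; print('bed ymax',np.percentile(b[:,1],[98,99.5]),np.median(b[:,2]))
E
```

```text
6859 [0.56400595 0.16979584 0.08959539] [0.58999927 0.26027922 0.10516637]
slope [0.14031953 0.06676881] top z at grip 0.09937907300347515
0.17 [0.5652 0.5957] 0.0909
0.18 [0.5652 0.5957] 0.0921
0.19 [0.5647 0.5954] 0.0934
0.2 [0.5643 0.595 ] 0.0948
0.21 [0.5639 0.5949] 0.0962
0.22 [0.5639 0.5939] 0.0977
0.23 [0.5641 0.5936] 0.0991
0.24 [0.5569 0.5935] 0.1006
0.25 [0.5625 0.5936] 0.1018
0.26 [0.5622 0.5932] 0.1029
pad [[0.4747, 0.1738, 0.0119], [0.5018, 0.2004, 0.0185], [0.5275, 0.223, 0.0198]]
pad [[0.6054, 0.1973, 0.0104], [0.6152, 0.2142, 0.0132], [0.6229, 0.2256, 0.0145]]
scene wedge 260 [0.55533466 0.17141671 0.08343471] [0.59082827 0.26018398 0.129281  ]
[0.14217421 0.06256813]
bed ymax [0.17165717 0.17435672] 0.029189260528343253
```

Request:
move_arm --rows '[[[0.4,0.6,0],0,0.3],[[0.4,0.65,0],0,0.3],[[0,0,-1],0,0.3],[[0,0,-1],0,0.3],[[0,0,-0.8],0,0.3],[[0,0,-0.5],0,0.3],[[0,0,-0.3],0,0.3],[[0,0,0],0,0.3]]'

```text
time_s: 14.25
eef_pos: [0.5917, 0.2559, 0.0258]
tool_rot: [[-0.027, 1.0, -0.0], [1.0, 0.027, -0.0], [-0.0, -0.0, -1.0]]
force: [-0.4, -0.3, -0.1]
opening: 0.0302
grasp_force: 29.8
```

```bash
python3 - <<'E'
from h import *
s=st(); c,im,d=cam('scene');P=pts(c,d);hsv=cv2.cvtColor(im,cv2.COLOR_RGB2HSV)
save('c3.png',cv2.resize(im[120:230,180:330],(750,550),interpolation=cv2.INTER_NEAREST))
E
```

```text
{'time_s': 14.25, 'eef_pos': [0.5917, 0.2559, 0.0258], 'force': [-0.441, -0.3007, -0.0551], 'opening': 0.0302, 'grasp_force': 29.7636, 'qpos': [12.8571, 32.6514, 88.257, -0.0019, 59.116, 11.3154]}
```

View pics/c3.png

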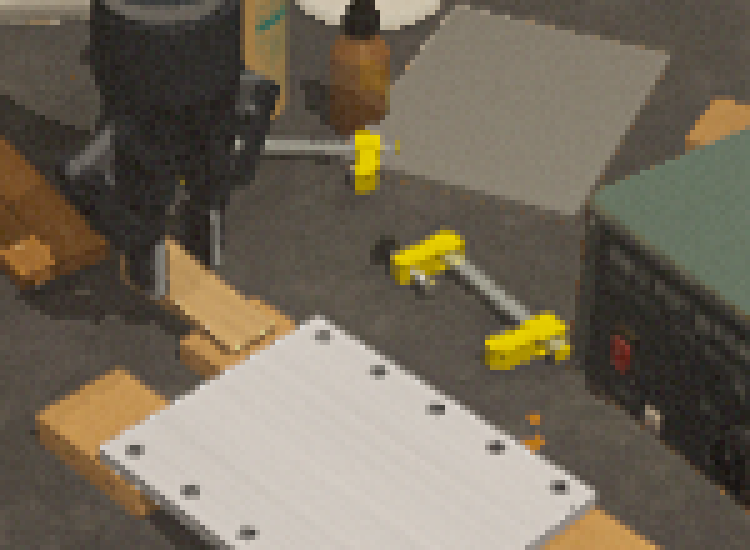

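The scene crop shows the wedge tip at about (245,345), lined up over the low pad and just short of the plate's edge. I go under the edge, then lower it onto the pad.

Request:
move_arm --rows '[[[0,0,-0.08],0,0.3],[[0,-0.3,0],0,0.3],[[0,-0.3,0],0,0.3],[[0,-0.3,0],0,0.3],[[0,-0.3,0],0,0.3],[[0,0,-0.03],0,0.3],[[0,0,-0.03],0,0.3],[[0,0,0],0,0.3]]'

```text
time_s: 15.3
eef_pos: [0.5918, 0.2321, 0.0232]
tool_rot: [[-0.027, 1.0, -0.0], [1.0, 0.027, -0.0], [-0.0, -0.0, -1.0]]
force: [-0.2, -0.0, 0.5]
opening: 0.0299
grasp_force: 29.8
```

Request:
move_arm --rows '[[[0,0,-0.03],0,0.3],[[0,0,-0.03],0,0.3],[[0,0,0],0,0.3],[[0,-0.1,0],0,0.3],[[0,-0.1,0],0,0.3],[[0,-0.05,0],0,0.3],[[0,0,0],0,0.3],[[0,0,0],0,0.3]]'

```text
time_s: 16.3
eef_pos: [0.5925, 0.2272, 0.0226]
tool_rot: [[-0.027, 1.0, 0.001], [1.0, 0.027, 0.001], [0.001, 0.001, -1.0]]
force: [0.2, 3.6, 5.1]
opening: 0.0304
grasp_force: 30.6
```

Request:
move_arm --rows '[[[0,0,0.025],0,0.3],[[0,-0.1,0],0,0.3],[[0,-0.1,0],0,0.3],[[0,-0.05,0],0,0.3],[[0,0,0],0,0.3],[[0,0,0],0,0.3],[[0,0,0],0,0.3],[[0,0,0],0,0.3]]'

```text
time_s: 17.3
eef_pos: [0.5919, 0.2219, 0.0227]
tool_rot: [[-0.027, 1.0, 0.0], [1.0, 0.027, -0.0], [-0.0, 0.0, -1.0]]
force: [-0.5, 2.8, 5.3]
opening: 0.0304
grasp_force: 30.5
```

Request:
move_arm --rows '[[[0,0,0.02],0,0.3],[[0,-0.1,0],0,0.3],[[0,-0.05,0],0,0.3],[[0,-0.05,0],0,0.3],[[0,0,0],0,0.3],[[0,0,0],0,0.3],[[0,0,0],0,0.3],[[0,0,0],0,0.3]]'

```text
time_s: 18.3
eef_pos: [0.5917, 0.2178, 0.0229]
tool_rot: [[-0.027, 1.0, -0.0], [1.0, 0.027, -0.0], [-0.0, -0.0, -1.0]]
force: [-0.8, 1.4, 3.7]
opening: 0.0301
grasp_force: 30.3
```

Request:
move_arm --rows '[[[0,0,0.01],0,0.3],[[0,-0.05,0],0,0.3],[[0,-0.05,0],0,0.3],[[0,-0.05,0],0,0.3],[[0,0,0],0,0.3],[[0,0,0],0,0.3],[[0,0,0],0,0.3],[[0,0,0],0,0.3]]'

```text
time_s: 19.3
eef_pos: [0.5917, 0.215, 0.0231]
tool_rot: [[-0.027, 1.0, -0.0], [1.0, 0.027, -0.0], [-0.0, -0.0, -1.0]]
force: [0.0, 2.1, 1.8]
opening: 0.03
grasp_force: 29.9
```

Request:
move_arm --rows '[[[0,-0.05,0],0,0.3],[[0,-0.05,0],0,0.3],[[0,0,0],0,0.3],[[0,0,0],0,0.3],[[0,0,0],0,0.3],[[0,0,0],0,0.3],[[0,0,0],0,0.3],[[0,0,0],0,0.3]]'

```text
time_s: 20.3
eef_pos: [0.5917, 0.213, 0.0231]
tool_rot: [[-0.027, 1.0, -0.0], [1.0, 0.027, 0.0], [0.0, -0.0, -1.0]]
force: [-0.1, 4.1, -0.1]
opening: 0.0303
grasp_force: 29.7
```

Snug now at about 4 N of push. Release and press the corner.

Request:
move_arm --rows '[[[0,0,0],0,0.5],[[0,0,0],0,0.5],[[0,0,0],0,0.5],[[0,0,1],0,0.5],[[0,0,1],0,0.2],[[0.2,-1,0.2],0,0],[[0.3,-1,-0.3],0,0],[[0,-0.5,-0.5],0,0]]'

```text
time_s: 21.3
eef_pos: [0.6023, 0.1607, 0.0506]
tool_rot: [[-0.025, 1.0, 0.0], [1.0, 0.025, -0.0], [-0.0, 0.0, -1.0]]
force: [1.0, -0.1, -0.0]
opening: 0.0002
grasp_force: 0.0
```

Request:
move_arm --rows '[[[0,0,-0.5],0,0],[[0,0,-0.4],0,0],[[0,0,-0.1],0,0],[[0,0,-0.05],0,0],[[0,0,-0.05],0,0],[[0,0,0],0,0],[[0,0,0],0,0],[[0,0,0],0,0]]'

```text
time_s: 22.3
eef_pos: [0.6014, 0.1634, 0.0299]
tool_rot: [[-0.028, 1.0, -0.001], [1.0, 0.028, 0.0], [0.0, -0.001, -1.0]]
force: [-5.1, -0.9, 6.4]
opening: -0.0001
grasp_force: 3.2
```

Request:
move_arm --rows '[[[0,0,-0.04],0,0],[[0,0,-0.03],0,0],[[0,0,0],0,0],[[0,0,0],0,0],[[0,0,0],0,0],[[0,0,0],0,0],[[0,0,0],0,0],[[0,0,0],0,0]]'

```text
time_s: 23.3
eef_pos: [0.6016, 0.1634, 0.0294]
tool_rot: [[-0.028, 1.0, -0.0], [1.0, 0.028, -0.0], [-0.0, -0.0, -1.0]]
force: [-8.2, -1.3, 13.0]
opening: 0.0001
grasp_force: 6.4
```

```bash
python3 - <<'E'
from h import *
s=st(); c,im,d=cam('scene');P=pts(c,d);hsv=cv2.cvtColor(im,cv2.COLOR_RGB2HSV)
q=P[(hsv[...,1]<40)&(hsv[...,2]>120)&(abs(P[...,2]-.03)<.012)&(P[...,0]>.48)&(P[...,0]<.62)&(P[...,1]<.17)&(P[...,1]>-.01)]
a=np.c_[q[:,:2]-[.549,.08],np.ones(len(q))]; print('bed plane',np.linalg.lstsq(a,q[:,2],rcond=None)[0],len(q))
t=P[(hsv[...,2]<90)&(abs(P[...,2])<.01)&(P[...,0]>.4)&(P[...,0]<.8)&(P[...,1]<.3)&(P[...,1]>-.3)]
a=np.c_[t[:,:2]-[.549,.08],np.ones(len(t))]; print('table plane',np.linalg.lstsq(a,t[:,2],rcond=None)[0],len(t))
save('c4.png',cv2.resize(im[120:230,180:330],(750,550),interpolation=cv2.INTER_NEAREST))
E
```

```text
{'time_s': 23.3, 'eef_pos': [0.6016, 0.1634, 0.0294], 'force': [-8.2217, -1.2794, 13.0276], 'opening': 0.0001, 'grasp_force': 6.4215, 'qpos': [4.3063, 30.1625, 91.658, -0.0005, 58.1997, 2.7171]}
bed plane [-0.00519862 -0.00291088  0.02921146] 2876
table plane [-0.00075196 -0.00079145 -0.00079806] 17276
```

View pics/c4.png

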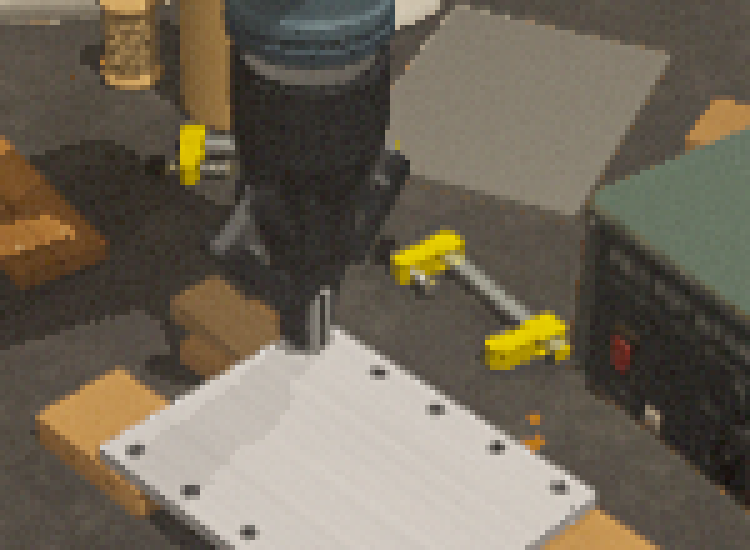

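The scene crop shows the plate level (about 0.005 rad) with the fingertips pressing at (315,340). It now bears 13 N there with only 0.5 mm of give. Next the panel.

Request:
move_arm --rows '[[[0,0,0.5],0,0],[[0,0,1],0,0.5],[[-0.1,1,1],-0.18,1],[[-0.1,1,1],-0.2,1],[[-0.1,1,1],0,1],[[-0.2,1,0],0,1],[[-0.2,1,0],0,1],[[-0.2,1,0],0,1]]'

```text
time_s: 24.35
eef_pos: [0.5828, 0.284, 0.1167]
tool_rot: [[0.162, 0.987, -0.002], [0.987, -0.162, -0.0], [-0.001, -0.002, -1.0]]
force: [-0.0, -0.9, 0.0]
opening: 0.0851
grasp_force: 0.0
```

Request:
move_arm --rows '[[[-0.2,1,0],0,1],[[-0.2,1,0],0,1],[[0,1,0],0,1],[[0,1,0],0,1],[[0,1,0],0,1],[[0,0.2,0],0,1],[[0,0,0],0,1],[[0,0,0],0,1]]'

```text
time_s: 25.35
eef_pos: [0.5759, 0.3863, 0.1177]
tool_rot: [[0.163, 0.987, -0.0], [0.987, -0.163, -0.0], [-0.0, -0.0, -1.0]]
force: [0.7, 0.2, -0.1]
opening: 0.0856
grasp_force: 0.0
```

```bash
cat >> h.py <<'E'
def rect(Q):
    r=cv2.minAreaRect(Q[:,:2].astype(np.float32)); b=cv2.boxPoints(r)
    e=max([b[1]-b[0],b[2]-b[1]],key=np.linalg.norm)
    return np.round(r[0],4),np.round(sorted(r[1]),4),round(np.degrees(np.arctan2(e[1],e[0]))%180,1)
def top_pts(P,m,lo,hi):
    m=m&(P[...,2]>lo)&(P[...,2]<hi); m=cv2.morphologyEx(m.astype(np.uint8),cv2.MORPH_OPEN,np.ones((3,3)))
    n,l,s,_=cv2.connectedComponentsWithStats(m); k=1+np.argmax(s[1:,4]); print('px',s[k].tolist()); return P[l==k]
E
python3 - <<'E'
from h import *
s=st(); print(np.round(s['tool_rot'],3).tolist())
c,im,d=cam('wrist');P=pts(c,d);hsv=cv2.cvtColor(im,cv2.COLOR_RGB2HSV); np.savez('w5.npz',im=im,P=P)
save('w5.png',im)
Q=top_pts(P,(hsv[...,1]>90)&(hsv[...,0]<25)&(hsv[...,2]>50)&(abs(P[...,1]-.39)<.12)&(abs(P[...,0]-.575)<.08),.005,.02); print(rect(Q),np.median(Q[:,2]))
c,im,d=cam('top')
E
```

```text
{'time_s': 25.35, 'eef_pos': [0.5759, 0.3863, 0.1177], 'force': [0.7057, 0.1775, -0.0811], 'opening': 0.0856, 'grasp_force': 0.0, 'qpos': [24.0795, 31.1625, 78.2648, -0.0137, 70.5913, 33.4601]}
[[0.163, 0.987, -0.0], [0.987, -0.163, -0.0], [-0.0, -0.0, -1.0]]
px [223, 107, 71, 150, 9831]
(array([0.5806, 0.389 ]), array([0.0561, 0.13  ]), np.float32(80.7)) 0.01072940981201953
```

View pics/w5.png

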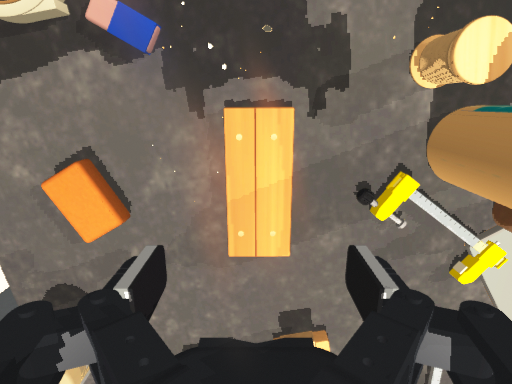

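The wrist view shows the panel clean at (259,182), rows 107–257, with the clamp well outside the finger path.

Request:
move_arm --rows '[[[0.1,0.1,-1],0,0.9],[[0,0,-1],0,0.9],[[0,0,-1],0,0.9],[[0,0,-1],0,0.9],[[0,0,-1],0,0.9],[[0,0,-0.5],0,0.9],[[0,0,0],0,0.9],[[0,0,0],0,0.6]]'

```text
time_s: 26.45
eef_pos: [0.5785, 0.3893, 0.0087]
tool_rot: [[0.162, 0.987, 0.001], [0.987, -0.162, 0.001], [0.001, 0.001, -1.0]]
force: [0.7, 0.3, 0.3]
opening: 0.0605
grasp_force: 0.0
```

Request:
move_arm --rows '[[[0,0,0],0,0.5],[[0,0,0],0,0.5],[[0,0,0],0,0.5],[[0,0,0],0,0.5],[[0,0,0],0,0.5],[[0,0,0],0,0.5],[[0,0,0.5],0,0.5],[[0,0,1],0,0.5]]'

```text
time_s: 27.45
eef_pos: [0.5773, 0.3887, 0.0383]
tool_rot: [[0.162, 0.987, -0.001], [0.987, -0.162, -0.001], [-0.001, -0.001, -1.0]]
force: [-0.0, -1.1, -0.1]
opening: 0.0426
grasp_force: 0.0
```

Missed: the part-open fingers stand back and passed above the panel. Retry lower.

Request:
move_arm --rows '[[[0,0,0],0,0.85],[[0,0,0],0,0.85],[[0,0,-0.7],0,0.85],[[0,0,-0.7],0,0.8],[[0,0,-0.4],0,0.75],[[0,0,-0.05],0,0.72],[[0,0,0],0,0.72],[[0,0,0],0,0.72]]'

```text
time_s: 28.45
eef_pos: [0.5783, 0.3892, 0.0014]
tool_rot: [[0.162, 0.987, 0.001], [0.987, -0.162, 0.0], [0.001, 0.001, -1.0]]
force: [1.1, 0.4, 0.2]
opening: 0.0613
grasp_force: 0.0
```

Request:
move_arm --rows '[[[0,0,0],0,0.6],[[0,0,0],0,0.6],[[0,0,0],0,0.6],[[0,0,0],0,0.6],[[0,0,0.1],0,0.6],[[0,0,0.5],0,0.6],[[0,0,1],0,0.6],[[0,0,0],0,0.6]]'

```text
time_s: 29.45
eef_pos: [0.5798, 0.3899, 0.0361]
tool_rot: [[0.162, 0.987, 0.005], [0.987, -0.162, 0.002], [0.003, 0.004, -1.0]]
force: [-0.3, 0.4, 0.5]
opening: 0.0551
grasp_force: 31.9
```

Request:
move_arm --rows '[[[0,0,1],0,0.6],[[0,-0.5,1],0,0.6],[[-0.1,-1,0.7],0.19,0.6],[[-0.1,-1,0],0.19,0.6],[[-0.1,-1,0],0,0.6],[[-0.1,-1,0],0,0.6],[[-0.1,-1,0],0,0.6],[[-0.1,-1,0],0,0.6]]'

```text
time_s: 30.45
eef_pos: [0.5656, 0.2576, 0.0867]
tool_rot: [[-0.026, 1.0, -0.0], [1.0, 0.026, -0.0], [-0.0, -0.0, -1.0]]
force: [-0.0, -0.4, -0.3]
opening: 0.0549
grasp_force: 32.0
```

Request:
move_arm --rows '[[[-0.1,-1,0],0,0.6],[[-0.1,-1,0],0,0.6],[[-0.1,-1,0],0,0.6],[[-0.1,-1,0],0,0.6],[[-0.1,-1,0],0,0.6],[[-0.1,-1,0],0,0.6],[[-0.1,-1,0],0,0.6],[[-0.1,-1,0],0,0.6]]'

```text
time_s: 31.45
eef_pos: [0.5497, 0.0976, 0.0868]
tool_rot: [[-0.027, 1.0, 0.0], [1.0, 0.027, -0.0], [-0.0, 0.0, -1.0]]
force: [-0.1, 0.1, -1.8]
opening: 0.055
grasp_force: 32.0
```

```bash
python3 - <<'E'
from h import *
s=st(); print(np.round(s['tool_rot'],3).tolist())
c,im,d=cam('wrist');P=pts(c,d);hsv=cv2.cvtColor(im,cv2.COLOR_RGB2HSV); np.savez('w6.npz',im=im,P=P)
g=P[(hsv[...,1]>90)&(hsv[...,0]<25)&(abs(P[...,2]-.1)<.02)&(abs(P[...,0]-.55)<.06)]
print('panel z-plane',rect(g[g[:,2]>np.median(g[:,2])-.006]),np.median(g[:,2]));a=np.c_[g[:,:2]-g[:,:2].mean(0),np.ones(len(g))];print(np.linalg.lstsq(a,g[:,2],rcond=None)[0],g.min(0),g.max(0))
save('w6.png',im)
E
```

```text
{'time_s': 31.45, 'eef_pos': [0.5497, 0.0976, 0.0868], 'force': [-0.0887, 0.0526, -1.8389], 'opening': 0.055, 'grasp_force': 32.0031, 'qpos': [-2.1103, 18.2068, 100.755, -0.001, 61.0339, -3.6542]}
[[-0.027, 1.0, 0.0], [1.0, 0.027, -0.0], [-0.0, 0.0, -1.0]]
panel z-plane (array([0.5512, 0.1052]), array([0.0565, 0.1153]), np.float32(91.6)) 0.09576547379225928
[-0.00050245 -0.00227151  0.0957473 ] [0.52182173 0.04753898 0.09051408] [0.58007612 0.16347491 0.10234001]
```

View pics/w6.png

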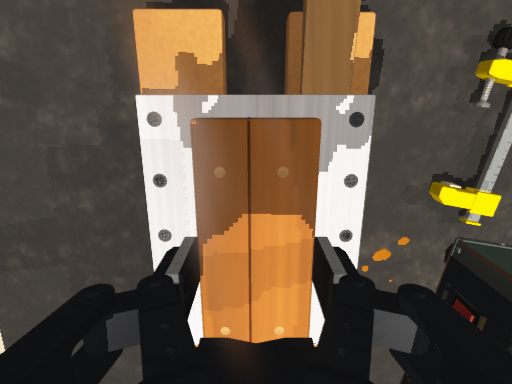

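The wrist view shows the panel gripped level at (255,230), square to the plate, with the wedge still in place at (335,45). Lower it now.

Request:
move_arm --rows '[[[0,-0.85,0],0,0.6],[[0,0,-1],0,0.6],[[0,0,-1],0,0.6],[[0,0,-0.4],0,0.6],[[0,0,-0.2],0,0.6],[[0,0,-0.1],0,0.6],[[0,0,-0.05],0,0.6],[[0,0,0],0,0.6]]'

```text
time_s: 32.5
eef_pos: [0.5501, 0.082, 0.0322]
tool_rot: [[-0.027, 1.0, 0.001], [1.0, 0.027, -0.0], [-0.0, 0.001, -1.0]]
force: [0.4, -0.2, -0.7]
opening: 0.0546
grasp_force: 32.0
```

Request:
move_arm --rows '[[[0,0,-0.04],0,0.6],[[0,0,-0.04],0,0.6],[[0,0,-0.02],0,0.6],[[0,0,0],0,0.6],[[0,0,0],0,0.6],[[0,0,0],0,0.6],[[0,0,0],0,0.6],[[0,0,0],0,0.6]]'

```text
time_s: 33.5
eef_pos: [0.5502, 0.082, 0.0315]
tool_rot: [[-0.027, 1.0, 0.001], [1.0, 0.027, -0.0], [-0.0, 0.001, -1.0]]
force: [-5.9, -0.3, 13.9]
opening: 0.0549
grasp_force: 33.4
```

Request:
move_arm --rows '[[[0,0,0.03],0,0.6],[[0,0,0],0,0.75],[[0,0,0],0,0.75],[[0,0,1],0,0.75],[[0,0,1],0,0.3],[[0,0,0],0,0],[[0,0,-0.5],0,0],[[0,0,-0.5],0,0]]'

```text
time_s: 34.5
eef_pos: [0.5487, 0.082, 0.0484]
tool_rot: [[-0.027, 1.0, -0.002], [1.0, 0.027, 0.0], [0.0, -0.002, -1.0]]
force: [-0.1, 0.5, -0.3]
opening: -0.0001
grasp_force: 0.0
```

Request:
move_arm --rows '[[[0,0,-0.3],0,0],[[0,0,-0.1],0,0],[[0,0,-0.05],0,0],[[0,0,-0.05],0,0],[[0,0,0],0,0],[[0,0,0],0,0],[[0,0,0],0,0],[[0,0,0],0,0]]'

```text
time_s: 35.5
eef_pos: [0.5487, 0.0821, 0.0417]
tool_rot: [[-0.028, 1.0, -0.003], [1.0, 0.028, -0.0], [-0.0, -0.003, -1.0]]
force: [-11.4, -1.3, 21.5]
opening: 0.0002
grasp_force: 10.6
```

Request:
move_arm --rows '[[[0,0,0.5],0,0],[[0,0,1],0,0.5],[[-0.37,1,1],0.2,1],[[-0.37,1,1],0.2,1],[[-0.37,1,0.5],0.25,1],[[-0.37,1,0],0,1],[[-0.37,1,0],0,1],[[-0.37,1,0],0,1]]'

```text
time_s: 36.5
eef_pos: [0.5051, 0.2026, 0.1201]
tool_rot: [[-0.345, 0.939, -0.0], [0.939, 0.345, 0.0], [0.0, -0.0, -1.0]]
force: [-0.5, 0.6, -0.9]
opening: 0.0852
grasp_force: 0.0
```

Request:
move_arm --rows '[[[-0.37,1,0],0,1],[[-0.37,1,0],0,1],[[-0.37,1,0],0,1],[[-0.37,1,0],0,1],[[-0.37,1,0],0,1],[[-0.37,1,0],0,1],[[-0.37,1,0],0,1],[[-0.37,1,0],0,1]]'

```text
time_s: 37.5
eef_pos: [0.4459, 0.3626, 0.12]
tool_rot: [[-0.345, 0.939, -0.0], [0.939, 0.345, -0.0], [-0.0, -0.0, -1.0]]
force: [0.1, 0.5, 0.6]
opening: 0.0857
grasp_force: 0.0
```

Request:
move_arm --rows '[[[-0.37,1,0],0,1],[[-0.3,0.75,0],0,1],[[0,0,0],0,1],[[0,0,0],0,1],[[0,0,0],0,1],[[0,0,0],0,1],[[0,0,0],0,1],[[0,0,0],0,1]]'

```text
time_s: 38.5
eef_pos: [0.4329, 0.3969, 0.1204]
tool_rot: [[-0.345, 0.939, 0.0], [0.939, 0.345, 0.0], [0.0, 0.0, -1.0]]
force: [1.0, 0.2, 0.0]
opening: 0.0857
grasp_force: 0.0
```

```bash
python3 - <<'E'
from h import *
s=st(); print(np.round(s['tool_rot'],3).tolist())
c,im,d=cam('wrist');P=pts(c,d);hsv=cv2.cvtColor(im,cv2.COLOR_RGB2HSV)
Q=top_pts(P,(hsv[...,1]>90)&(hsv[...,0]<25)&(hsv[...,2]>50)&(abs(P[...,1]-.397)<.06)&(abs(P[...,0]-.43)<.06),.015,.03); print('weight',rect(Q),np.median(Q[:,2]))
c,im,d=cam('top');P=pts(c,d);hsv=cv2.cvtColor(im,cv2.COLOR_RGB2HSV)
bx=(abs(P[...,0]-.55)<.12)&(abs(P[...,1]-.08)<.13)
Q=top_pts(P,(hsv[...,1]>80)&(hsv[...,0]<25)&bx,.034,.055); print('panel',rect(Q),np.median(Q[:,2]),np.linalg.lstsq(np.c_[Q[:,:2]-Q[:,:2].mean(0),np.ones(len(Q))],Q[:,2],rcond=None)[0])
Q=top_pts(P,(hsv[...,2]>60)&bx,.0255,.06); print('bed',rect(Q))
E
```

```text
{'time_s': 38.5, 'eef_pos': [0.4329, 0.3969, 0.1204], 'force': [0.9561, 0.1666, 0.0004], 'opening': 0.0857, 'grasp_force': 0.0, 'qpos': [30.9412, 18.7848, 95.4202, 0.0012, 65.7937, 10.7878]}
[[-0.345, 0.939, 0.0], [0.939, 0.345, 0.0], [0.0, 0.0, -1.0]]
px [233, 150, 50, 74, 3501]
weight (array([0.4344, 0.401 ]), array([0.0403, 0.0622]), np.float32(110.8)) 0.020639135864323754
px [241, 170, 52, 24, 1130]
panel (array([0.5494, 0.0834]), array([0.0564, 0.1287]), np.float32(91.8)) 0.04315660903553664 [-0.00128108  0.00096257  0.04313972]
px [230, 152, 77, 62, 4393]
bed (array([0.5487, 0.0796]), array([0.1505, 0.1902]), np.float32(91.5))
```

Panel is flat and central (0.7 mm and 4 mm off), and the bed hasn't moved. Take the weight.

Request:
move_arm --rows '[[[0,0.1,-1],0,0.9],[[0,0,-1],0,0.8],[[0,0,-1],0,0.7],[[0,0,-1],0,0.7],[[0,0,-1],0,0.7],[[0,0,-0.6],0,0.7],[[0,0,-0.2],0,0.7],[[0,0,0],0,0.6]]'

```text
time_s: 39.6
eef_pos: [0.433, 0.3991, 0.0045]
tool_rot: [[-0.345, 0.939, 0.0], [0.939, 0.345, 0.0], [0.0, 0.0, -1.0]]
force: [-0.1, -0.3, 0.5]
opening: 0.0513
grasp_force: 0.0
```

Request:
move_arm --rows '[[[0,0,0],0,0.4],[[0,0,0],0,0.4],[[0,0,0],0,0.4],[[0,0,0],0,0.4],[[0,0,0],0,0.4],[[0,0,0.1],0,0.4],[[0,0,0.5],0,0.4],[[0,0,1],0,0.4]]' --squeeze 45

```text
time_s: 40.6
eef_pos: [0.4311, 0.398, 0.0356]
tool_rot: [[-0.345, 0.939, -0.004], [0.939, 0.345, -0.002], [-0.001, -0.004, -1.0]]
force: [0.0, 0.8, -4.8]
opening: 0.0393
grasp_force: 46.6
```

Request:
move_arm --rows '[[[0,0,1],0,0.4],[[0.1,-0.3,1],0,0.4],[[0.37,-1,1],-0.2,0.4],[[0.37,-1,0.75],-0.2,0.4],[[0.37,-1,0],-0.25,0.4],[[0.37,-1,0],0,0.4],[[0.37,-1,0],0,0.4],[[0.37,-1,0],0,0.4]]'

```text
time_s: 41.6
eef_pos: [0.4797, 0.272, 0.1128]
tool_rot: [[-0.027, 1.0, 0.001], [1.0, 0.027, 0.0], [0.0, 0.001, -1.0]]
force: [0.5, 0.1, -4.9]
opening: 0.0398
grasp_force: 46.7
```

Request:
move_arm --rows '[[[0.37,-1,0],0,0.4],[[0.37,-1,0],0,0.4],[[0.37,-1,0],0,0.4],[[0.37,-1,0],0,0.4],[[0.37,-1,0],0,0.4],[[0.37,-1,0],0,0.4],[[0.37,-1,0],0,0.4],[[0.37,-1,0],0,0.4]]'

```text
time_s: 42.6
eef_pos: [0.5389, 0.1119, 0.1125]
tool_rot: [[-0.027, 1.0, 0.001], [1.0, 0.027, -0.0], [-0.0, 0.001, -1.0]]
force: [-0.4, -0.3, -5.4]
opening: 0.0395
grasp_force: 46.7
```

Request:
move_arm --rows '[[[0.37,-0.8,0],0,0.4],[[0.2,-0.6,0],0,0.4],[[0,0,-1],0,0.4],[[0,0,-1],0,0.4],[[0,0,-0.5],0,0.4],[[0,0,-0.2],0,0.4],[[0,0,-0.2],0,0.4],[[0,0,0],0,0.4]]'

```text
time_s: 43.6
eef_pos: [0.55, 0.085, 0.0536]
tool_rot: [[-0.027, 1.0, 0.0], [1.0, 0.027, -0.0], [-0.0, 0.0, -1.0]]
force: [0.2, 0.1, -5.5]
opening: 0.0396
grasp_force: 46.6
```

Request:
move_arm --rows '[[[0,-0.1,-0.1],0,0.4],[[0,0,-0.1],0,0.4],[[0,0,-0.05],0,0.4],[[0,0,-0.05],0,0.4],[[0,0,-0.02],0,0.4],[[0,0,0],0,0.4],[[0,0,0],0,0.4],[[0,0,0],0,0.4]]'

```text
time_s: 44.6
eef_pos: [0.5499, 0.083, 0.0474]
tool_rot: [[-0.027, 1.0, 0.0], [1.0, 0.027, -0.0], [-0.0, 0.0, -1.0]]
force: [-4.7, -1.1, 5.4]
opening: 0.0393
grasp_force: 47.9
```

Request:
move_arm --rows '[[[0,0,0.02],0,0.4],[[0,0,0],0,0.6],[[0,0,0],0,0.7],[[0,0,0],0,0.7],[[0,0,0.5],0,0.7],[[0,0,1],0,0.7],[[0,0,1],0,0.7],[[0,0,1],0,0.7]]'

```text
time_s: 45.6
eef_pos: [0.5501, 0.083, 0.1188]
tool_rot: [[-0.027, 1.0, 0.001], [1.0, 0.027, -0.0], [-0.0, 0.001, -1.0]]
force: [-0.2, -0.6, 1.4]
opening: 0.0599
grasp_force: 0.0
```

Request:
move_arm --rows '[[[-0.5,1,1],0,0.7],[[-0.5,1,1],0,0.7],[[-0.5,1,1],0,0.7],[[-0.5,1,0],0,0.7],[[-0.5,1,0],0,0.7],[[-0.5,1,0],0,0.7],[[0,0,0],0,0.7],[[0,0,0],0,0.7]]'

```text
time_s: 46.6
eef_pos: [0.4902, 0.2027, 0.1779]
tool_rot: [[-0.027, 1.0, 0.001], [1.0, 0.027, -0.0], [-0.0, 0.001, -1.0]]
force: [-0.0, 0.5, -0.4]
opening: 0.0597
grasp_force: 0.0
```

```bash
python3 - <<'E'
from h import *
st()
c,im,d=cam('top');P=pts(c,d);hsv=cv2.cvtColor(im,cv2.COLOR_RGB2HSV)
bx=(abs(P[...,0]-.55)<.12)&(abs(P[...,1]-.08)<.13); w=(hsv[...,1]>80)&(hsv[...,0]<25)
Q=top_pts(P,w&bx,.056,.08); print('weight',rect(Q),np.median(Q[:,2]))
Q=top_pts(P,w&bx,.034,.08); print('panel',rect(Q))
Q=top_pts(P,(hsv[...,2]>60)&bx,.0255,.1); print('bed',rect(Q))
save('end.png',cv2.resize(im[90:280,120:410],(800,524)))
E
```

```text
{'time_s': 46.6, 'eef_pos': [0.4902, 0.2027, 0.1779], 'force': [-0.0305, 0.5168, -0.4296], 'opening': 0.0597, 'grasp_force': 0.0, 'qpos': [9.6418, 7.8212, 101.4821, -0.0208, 70.6488, 8.0912]}
px [254, 172, 25, 17, 410]
weight (array([0.5487, 0.085 ]), array([0.0406, 0.0589]), np.float32(89.1)) 0.0648905091698681
px [241, 170, 52, 24, 1115]
panel (array([0.5491, 0.0833]), array([0.0556, 0.1287]), np.float32(91.6))
px [233, 152, 74, 61, 4062]
bed (array([0.549, 0.075]), array([0.1507, 0.1807]), np.float32(91.6))
```

View pics/end.png

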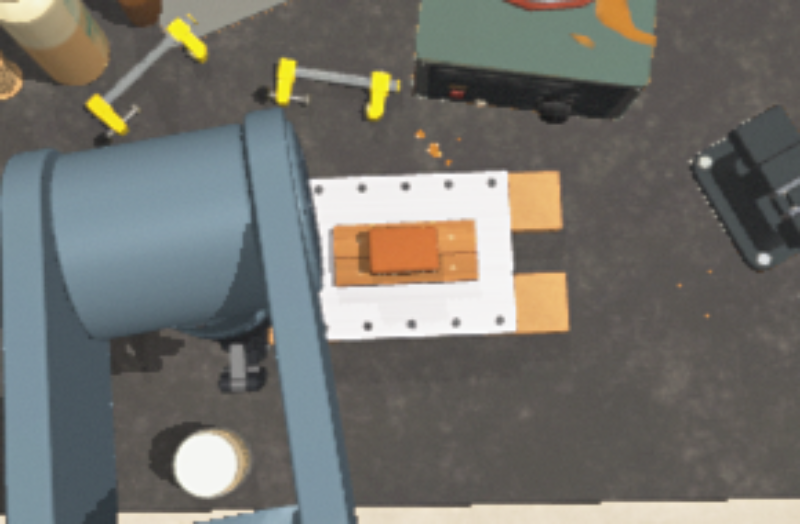

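The final view shows the weight at (403,250), centred on the panel, and the panel centred on the bed; the arm hides the bed's left end. The clamps and jar haven't moved, and the arm is clear of everything, so I'm handing in.

```bash
python3 -c "
from station import manip
print(manip.close_job())"
```

```text
the job is handed in; nothing more can be done
None
```

Job handed in at about 47 s; no verdict came back. The wedge is snug under the left-far corner (picked from the depth image and confirmed by pressing; the other three weren't pressed) and took a 13 N press with the bed level. The panel was pressed flat at the bed's centre and the weight set softly on it; clamps and jar untouched.

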